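# Lock the indexing turntable

## Robot

A 6-joint arm with a two-finger parallel gripper is mounted at the origin on a cart in front of the work surface, level with it; the furniture and walls round the work are solid. World frame = base frame: x ahead of the robot, y to its left, z up, the work surface at z = 0. Lengths are in mm, angles in degrees, forces in N, time in s.
With the tool pointing down it reaches from about 375 to 975 mm from the base axis. Payload 3.8 kg.
Tool frame: the origin (TCP) lies on the centre line of the jaws, within the pads' length; the fingertips stand 25 mm ahead of it and the grasp point (between the pads) lies 6 mm ahead of it; z points along the fingers, y is the line along which they close (so a half turn about z gives the same grasp; the last joint's range is limited). The gripper opens to 88 mm and grips with 3 to 60 N. Pads are 18 mm wide; open, the fingers measure 123 mm over their backs; the gripper's body (75 mm by 187 mm) begins 45 mm behind the grasp point.
Start: joints at [74.261, 15.12, 91.902, -0, 72.978, -2.114], TCP at [159.004, 656, 263.706] pointing down, gripper open.
Joint ranges: [-150.88, 150.88], [-54.13, 125.18], [17.81, 147.31], [-75.09, 255.09], [0, 152.58], [-146.25, 146.25]. Speed limits (degrees/s): [147.25, 147.25, 180, 180, 180, 180].

## Interface

Orientations are given as [roll, pitch, yaw] about the fixed x, y, z axes, in that order (R = Rz(yaw) Ry(pitch) Rx(roll)).
In Python, from bench import * gives the robot as it stands. Calls block until the motion is done:
- move_ptp(position, orientation): joint-space move of the TCP to a pose.
- movel(position, rotation=None, max_speed=150, max_force=None): straight line of the TCP; rotation=None keeps the orientation; max_speed is the mean speed in mm/s. With max_force (N) it stops when the force on the tool has changed by that much, and returns True; else False.
- move_joints(angles): joint-space move.
- open_gripper() and grasp(grasp_force=None): open the fingers fully, or close them until they stop; grasp_force is the grip in N (None keeps the last).
- hold(seconds).
- ik(position, orientation): joint angles nearest the present ones, or None.
- read_camera(name): name is "scene" or "side" or "wrist"; returns a dict with "color" (420x560x3 uint8, red, green, blue), "range_z" (420x560 float32, mm along the optical axis (not along the pixel's ray), 0 where there is no reading), "K" (3x3 intrinsics, pixels), "world_from_camera" (4x4, takes a point from camera to world coordinates). Camera axes: x right, y up, looking along -z (the intrinsics and any distortion apply to the point x, -y, -z); pixel columns grow to the right and rows downward; lengths in mm; the calibration is good to about 2 mm. The wrist camera is an equidistant fisheye: a pixel r from the principal point sees the ray r / f radians off the axis. A picture is of the moment at which its call begins.
A pose or a line that the arm cannot do raises Unreachable and nothing moves.
- sign_off(): hands the job in; it is judged then, once.
Trained networks look in the newest picture that a camera, given by its name, has taken for a name from the list of things; names that differ only in an ending like _2 or _b are one class to them, and where a whole thing is asked for, a point or a joint stands for the part that bears it (a point fixed in the world has none). Each returns a list of dicts, best first, with "score" (0 to 1); they miss things now and then, are a little off and sometimes report something else, mostly with a low value. They report only what shows in the picture. A call takes as long as a camera call. They do not tell look-alikes from the thing itself.
- regions_of(label, camera): "mask" (420x560 bool, what is visible of it) and "bbox" ([left, top, right, bottom] in pixels, round what is visible of it).
Readings, each from a call of its own:
- read_t(): time.
- read_joints(): joint angles.
- read_joint_vel(): joint speeds.
- read_joint_torque(): joint torques, N m.
- read_eef_pos(): TCP position.
- read_orientation(): TCP orientation.
- read_wrist_force(): force on the tool from outside, world axes, zero at the start.
- read_wrist_torque(): the same for the moment, N m.
- read_grip_width(): finger opening in mm.
- read_grip_force(): force on a finger pad.
Only numpy, scipy, OpenCV 4.12 (cv2) and the standard library are available. Lean on these libraries where they do the work, as an engineer would, in place of code of your own. Each camera call takes 0.05 s, during which the arm holds its last target. There are 200 camera calls.

## Task

Lock the small turntable: with the fingertips, push its upright post round until the slot in the disc faces the sliding lock bar, then push the bar by its end plate all the way home into the slot, so that the plate comes up against the guide, and leave it there. Only push: do not grasp or lift anything, and leave the pot, the bottle and the small blue box where they stand.

Things in the scene. Friction and masses are not known exactly. Their poses are not given: they have to be found in the camera images.
- turntable: Fixed indexing turntable on a grey base plate 130 x 240 x 10 mm (own x -65 to 65, y -170 to 70). Origin on the disc's vertical axis at worktop height, z up; guide and bar lie along its -y axis, the bar locks by sliding in +y. Steel disc 110 mm across, 22 to 36 mm above the worktop; low chuck jaws within 20 mm of the axis, up to 44 mm above the worktop.
- guide_end (a point): Middle of the guide's outer end face (y = -107 mm in the turntable's frame), 30 mm above the worktop: the bar's end plate stops here. Guide: two cheeks 14 mm apart with a keeper on top, y -107 to -62, 30 mm wide, 42 mm high over its screws; its bed, 30 mm wide, 24 mm above the worktop, runs on out to y = -166.
- disc (a joint): Angle of the disc (rad), growing counter-clockwise seen from above; at 0 and at 6.283 its slot points along the turntable's -y axis, straight at the bar. Starts between 0.8 and 5.48, turns either way through more than a full turn with light friction (0.06 N m, about 1.5 N at the post) and stays where it is left.
- slot_mouth (a point): Middle of the slot's mouth on the disc's rim, at the disc's top face, 55 mm from the axis. The slot is cut radially through the whole thickness: 18 mm wide, its bottom 33 mm from the axis, and its mouth flares to 26 mm at the rim. Turns with the disc.
- post_top (a point): Middle of the top of the upright steel post for turning the disc: 16 mm across (19 mm collar, 3 mm high, at its foot), 44 mm from the disc's axis, directly opposite the slot; it stands up from 36 to 72 mm above the worktop. Turns with the disc.
- lock_bar: Loose steel bar, about 0.15 kg, sliding in the guide: 12 mm wide, 10 high, 79 long with a round nose; upright end plate 30 wide, 8 thick, 24 to 54 mm above the worktop. Origin: middle of the lower edge of the plate's outer face; y along the bar to the nose, z up. Starts 26 to 34 mm short of home, clear of the disc. Home: origin at y = -115 mm in the turntable's frame.
- plate_face (a point): Middle of the outer face of the bar's end plate (where it is pushed), 15 mm above the bar's underside.
- bar_nose (a point): Tip of the bar's round nose, 79 mm along the bar from the plate's outer face.
- flux_pot: Loose round pot with red lid, 58 mm across, 50 mm high; origin at the centre of its underside. A bystander.
- polish_bottle: Loose small slim bottle, 31 mm across, 79 mm high, upright; origin at the centre of its underside. A bystander.
- blue_box: Loose small blue box, 26 x 46 x 14 mm; origin at the centre of its underside. A bystander.
Not all that is in view belongs to the job. Leave any orange or turquoise look-alike of the lock_bar alone.

How it is judged (in metres and radians):
On the way, in this order (a step that is already met when the one before it is completed fails the run):
1. the disc is turned until its slot faces the bar (x of slot_mouth in the frame of turntable between -0.01 and 0.01 m and y of slot_mouth in the frame of turntable below 0 m), for 0.2 s.
2. the bar is pushed home into the slot (all of step 1 and y of lock_bar in the frame of turntable above -0.119 m), for 0.2 s.
At the end, for the whole second after the job is handed in: The slot's mouth is within 10 mm of the bar's line on the bar's side, the bar lies flat in its guide with its end plate within 4 mm of the guide, all is at rest, and pot, bottle and blue box are within 20 mm of where they stood (all of step 2 and z of lock_bar in the frame of turntable between 0.019 and 0.03 m and linear speed of lock_bar below 0.01 m/s and velocity of joint disc between -0.05 and 0.05 rad/s and distance of each of flux_pot, polish_bottle, blue_box from where it was at the start of the episode below 0.02 m); the robot touches nothing.
It fails at once if the lock bar is lifted (8 mm or more) or tipped up (z of lock_bar in the frame of turntable above 0.032 m or z of bar_nose in the frame of turntable above 0.037 m).
It fails at once if the pot is pushed away or lifted (20 mm) (distance of flux_pot from where it was at the start of the episode above 0.02 m).
It fails at once if the bottle is pushed away or lifted (20 mm) (distance of polish_bottle from where it was at the start of the episode above 0.02 m).
It fails at once if the blue box is pushed away or lifted (20 mm) (distance of blue_box from where it was at the start of the episode above 0.02 m).
It also fails if it takes over 70 s, if anything falls off the work surface, if the arm or the gripper's body presses on something with over 40 N, if the wrist force passes 120 N, or if a joint passes its speed limit or range.

## Working session

There is one attempt and no reset: what is moved stays moved. The work goes in short steps, each a Python script; the robot and the scene stay as the last script left them, time stands still between calls to the robot, and variables do not carry over. Pictures are saved under pics/ and viewed, at most 10 in all, crops included, and the job is handed in when it is done.

```bash
mkdir -p pics; cat > h.py <<'E'
from bench import *
import numpy as np, cv2
def cloud(c):
    K=c["K"];z=c["range_z"].astype(float);v,u=np.mgrid[:z.shape[0],:z.shape[1]]
    p=np.stack([(u-K[0,2])/K[0,0]*z,-(v-K[1,2])/K[1,1]*z,-z],-1)
    T=np.array(c["world_from_camera"]);w=p@T[:3,:3].T+T[:3,3];w[z==0]=np.nan
    return w
def save(c,n):cv2.imwrite("pics/"+n,c["color"][:,:,::-1])
E
python3 - <<'E'
from h import *
ims=[]
for n in ("scene","side"):
    c=read_camera(n);ims.append(c["color"]);w=cloud(c)
    print(n,np.round(c["world_from_camera"],2).tolist(),np.round(c["K"],1).tolist(),[k for k in c])
    for l in ("turntable","disc","slot_mouth","post_top","lock_bar","plate_face","flux_pot","polish_bottle","blue_box"):
        for r in regions_of(l,n)[:3]:
            m=r["mask"];q=w[m];q=q[~np.isnan(q[:,0])]
            print(l,round(r["score"],2),np.round(r["bbox"]),np.round(np.median(q,0)) if len(q) else None, np.round(np.percentile(q,98,axis=0)) if len(q) else None)
    save(c,n+"0.png"); np.save(n+"_w.npy",w)
print(read_t())
E
```

```text
scene [[-0.51, 0.44, -0.73, -324.19], [-0.86, -0.24, 0.45, 771.92], [0.02, 0.86, 0.51, 728.52], [0.0, 0.0, 0.0, 1.0]] [[467.2, 0.0, 277.0], [0.0, 467.2, 210.4], [0.0, 0.0, 1.0]] ['color', 'range_z', 'K', 'world_from_camera']
turntable 0.62 [249. 219. 343. 277.] [516. 204.  13.] [617. 287.  53.]
disc 0.9 [267. 230. 306. 259.] [509. 218.  36.] [566. 265.  65.]
disc 0.48 [314. 248. 334. 275.] [413. 176.  41.] [448. 195.  53.]
slot_mouth 0.64 [266. 228. 308. 262.] [511. 219.  36.] [572. 265.  64.]
post_top 0.74 [268. 226. 313. 261.] [511. 216.  36.] [574. 265.  68.]
lock_bar 0.7 [348. 212. 360. 224.] [552. -40.  15.] [602. -25.  31.]
lock_bar 0.61 [314. 216. 326. 228.] [564.  80.  38.] [595.  99.  56.]
lock_bar 0.5 [225. 208. 248. 224.] [756. 262.   9.] [782. 285.  31.]
plate_face 0.68 [158. 311. 196. 323.] [436. 552.   9.] [451. 582.  12.]
plate_face 0.58 [220. 203. 246. 221.] [765. 263.   9.] [819. 286.  31.]
plate_face 0.54 [349. 213. 362. 225.] [551. -41.  15.] [594. -26.  31.]
flux_pot 0.94 [310. 246. 333. 275.] [413. 177.  40.] [447. 195.  53.]
flux_pot 0.71 [312. 215. 329. 226.] [
[... 768 characters left out ...]
7. 169. 222. 182.] [435. 507.  12.] [451. 582.  31.]
lock_bar 0.69 [256. 288. 299. 325.] [565. -56.  11.] [603. -34.  31.]
plate_face 0.88 [182. 319. 234. 349.] [ 448. -116.   11.] [496. -93.  31.]
plate_face 0.62 [262. 241. 277. 258.] [568.  73.  42.] [584. 113.  55.]
plate_face 0.62 [207. 171. 221. 182.] [432. 507.  14.] [448. 585.  31.]
flux_pot 0.63 [185. 217. 220. 248.] [430. 144.  40.] [456. 183.  52.]
flux_pot 0.34 [259. 241. 275. 257.] [567.  73.  40.] [589. 114.  55.]
polish_bottle 0.83 [295. 211. 309. 246.] [643. 140.  35.] [658. 151.  80.]
blue_box 0.73 [272. 210. 292. 226.] [612. 245.  13.] [634. 269.  16.]
blue_box 0.71 [259. 242. 276. 259.] [567.  73.  41.] [584. 112.  55.]
1.0
```

```bash
python3 - <<'E'
from h import *
a=cv2.imread("pics/side0.png")[150:370,150:350];b=cv2.imread("pics/scene0.png")[190:340,150:380]
cv2.imwrite("pics/a.png",cv2.resize(np.vstack([a[:,:200]]),None,fx=2.7,fy=2.7,interpolation=2))
move_ptp([450,80,330],[180,0,0])
c=read_camera("wrist");save(c,"w1.png");print(c["K"],np.round(c["world_from_camera"],3).tolist(),read_eef_pos(),read_orientation(),read_joints(),(c["range_z"]>0).mean())
E
```

```text
[[325.1922621    0.         284.14752233]
 [  0.         325.1922621  209.57149379]
 [  0.           0.           1.        ]] [[0.0, 0.961, 0.276, 520.871], [-1.0, 0.0, -0.0, 81.13], [-0.0, -0.276, 0.961, 450.905], [0.0, 0.0, 0.0, 1.0]] [450.06216301  80.53679015 329.92853918] [-1.79992291e+02  9.47260658e-03  6.89432968e-02] [ 7.01748089e+00 -1.11544640e+01  1.12104452e+02  8.96153564e-03
  7.90584821e+01  9.69468366e+01] 0.9788647959183674
```

View pics/a.png

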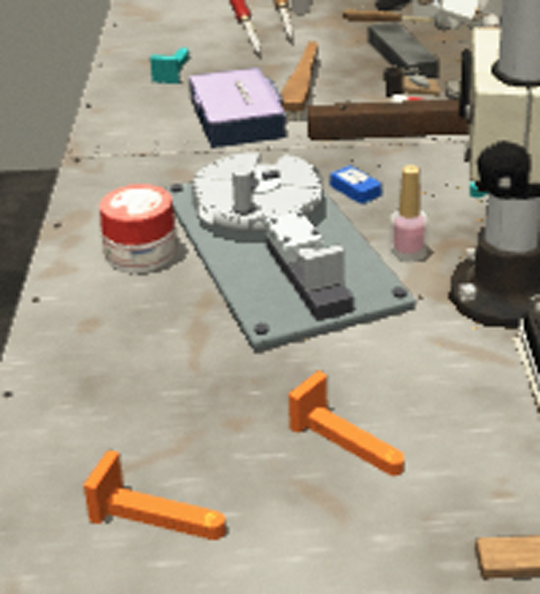

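View pics/w1.png

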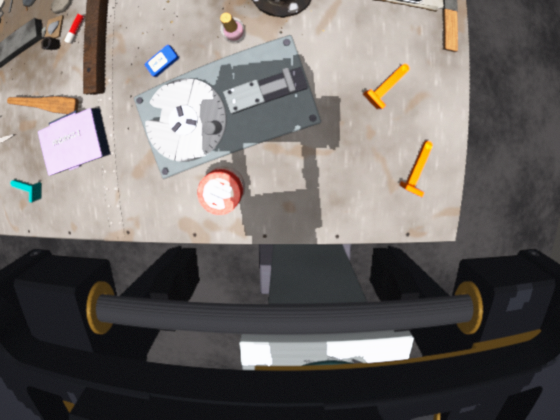

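```bash
cat >> h.py <<'E'
def wcloud(c):
    K=c["K"];z=c["range_z"].astype(float);v,u=np.mgrid[:z.shape[0],:z.shape[1]]
    x=(u-K[0,2])/K[0,0];y=(v-K[1,2])/K[1,1];th=np.hypot(x,y)+1e-9
    s=np.tan(np.minimum(th,1.4))/th*z
    p=np.stack([x*s,-y*s,-z],-1)
    T=np.array(c["world_from_camera"]);w=p@T[:3,:3].T+T[:3,3];w[(z==0)|(th>1.3)]=np.nan
    return w
E
cat > look.py <<'E'
from h import *
import sys
c=read_camera("wrist");save(c,sys.argv[1]);w=wcloud(c);np.save("w.npy",w)
# top-down height map 1px=0.5mm about region
x0,y0=400,20
P=w.reshape(-1,3);C=c["color"].reshape(-1,3);ok=~np.isnan(P[:,0]);P=P[ok];C=C[ok]
near=(P[:,0]>400)&(P[:,0]<720)&(P[:,1]>20)&(P[:,1]<320)
P=P[near]
print("table z",np.median(P[P[:,2]<5][:,2]))
def circ(q):
    A=np.c_[2*q[:,:2],np.ones(len(q))];s=np.linalg.lstsq(A,(q[:,:2]**2).sum(1),rcond=None)[0];return s[:2],np.sqrt(s[2]+s[:2]@s[:2])
d=P[(abs(P[:,2]-36)<3)&(np.hypot(P[:,0]-515,P[:,1]-208)<70)]
h=cv2.convexHull(d[:,:2].astype(np.float32))[:,0]
print("disc",h.min(0),h.max(0),circ(h), np.median(d[:,2]))
t=P[(P[:,2]>68)&(np.hypot(P[:,0]-515,P[:,1]-208)<70)]
print("post",len(t),t.mean(0) if len(t) else 0,circ(cv2.convexHull(t[:,:2].astype(np.float32))[:,0]))
b=P[(abs(P[:,2]-10)<3)&(np.hypot(P[:,0]-540,P[:,1]-150)<190)]
np.save("P.npy",P)
print("base",cv2.boxPoints(cv2.minAreaRect(b[:,:2].astype(np.float32))).round(1).tolist())
e=P[(P[:,2]>48)&(P[:,2]<60)&(np.hypot(P[:,0]-568,P[:,1]-75)<40)]
print("plate",len(e),cv2.minAreaRect(e[:,:2].astype(np.float32)),e[:,2].max())
k=P[P[:,2]>85]; print("tall",k.min(0) if len(k) else 0,k.max(0) if len(k) else 0)
E
python3 - <<'E'
from h import *
move_ptp([440,160,240],[180,0,0])
E
python3 look.py w2.png
```

```text
table z -0.030905355486254393
disc [448.869   140.25417] [578.21454 267.36984] (array([517.51024505, 202.10734349]), np.float64(63.21155633142314)) 36.029439982686426
post 30783 [463.63344186 202.33056329 301.01840185] (array([486.57669428, 201.15538044]), np.float64(45.83611829504678))
base [[403.6000061035156, 247.1999969482422], [479.3999938964844, 18.899999618530273], [684.5, 87.0], [608.7999877929688, 315.29998779296875]]
plate 276 ((569.1578979492188, 76.36154174804688), (30.04604721069336, 8.85111141204834), 20.09074592590332) 56.060783459304616
tall [413.00596735  74.37585603 213.6655636 ] [475.38623984 252.19523938 323.90958193]
```

View pics/w2.png

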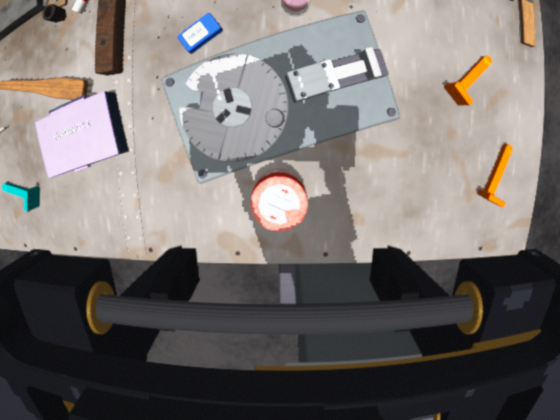

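```bash
cat > fit.py <<'E'
import numpy as np,cv2
from scipy.optimize import minimize,least_squares
P=np.load("P.npy")
b=P[(abs(P[:,2]-10)<1.5)]
img=np.zeros((700,700),np.uint8);ij=((b[:,:2]-[380,0])*2).astype(int);img[ij[:,1],ij[:,0]]=255
img=cv2.morphologyEx(img,cv2.MORPH_CLOSE,np.ones((7,7)));img=cv2.morphologyEx(img,cv2.MORPH_OPEN,np.ones((7,7)))
cs=max(cv2.findContours(img,0,1)[0],key=cv2.contourArea)
r=cv2.minAreaRect(cs);print("base rect",np.array(r[0])/2+[380,0],np.array(r[1])/2,r[2])
d=P[(abs(P[:,2]-36)<1.5)&(np.hypot(P[:,0]-518,P[:,1]-205)<68)]
def cost(c):   # 55mm circle: minimise points outside + empty inside, by robust rim fit
    return -(np.hypot(d[:,0]-c[0],d[:,1]-c[1])<55).sum()+ .0
g=[(cost((x,y)),x,y) for x in np.arange(505,532,.5) for y in np.arange(195,225,.5)]
g.sort();m=[q for q in g if q[0]<=g[0][0]+3];C=np.mean([q[1:] for q in m],0);print("disc",C,len(m),len(d),g[0][0])
t=P[(P[:,2]>69)&(P[:,2]<80)&(np.hypot(P[:,0]-518,P[:,1]-205)<60)]
pc,pr=cv2.minEnclosingCircle(t[:,:2].astype(np.float32));print("post",pc,pr,len(t),t[:,2].max())
e=P[(P[:,2]>50)&(P[:,2]<60)&(np.hypot(P[:,0]-568,P[:,1]-75)<40)]
r=cv2.minAreaRect(e[:,:2].astype(np.float32));print("plate",r)
v=C-np.array(r[0]);print("axis dir yaw",np.degrees(np.arctan2(v[1],v[0]))-90,np.hypot(*v))
q=np.array(pc)-C;print("post rel",q,np.hypot(*q),np.degrees(np.arctan2(q[1],q[0])))
w=P[(P[:,2]>76)&(P[:,2]<180)];print(len(w), w[:,:2].min(0) if len(w) else 0,w[:,:2].max(0) if len(w) else 0)
E
python3 fit.py
```

```text
base rect [538.33818054 164.81190491] [129.35240173 239.00007629] 18.208484649658203
disc [523.33333333 212.33333333] 3 6957 -6910.0
post (512.103515625, 170.23326110839844) 8.053226470947266 256 73.63300739352667
plate ((569.2091674804688, 76.1205825805664), (29.846418380737305, 8.907591819763184), 17.67729949951172)
axis dir yaw 18.613291016172965 143.73067044417098
post rel [-11.22981771 -42.10007222] 43.572065444584254 -104.93539631340711
0 0 0
```

```bash
cat >> h.py <<'E'
C=np.array([523.,212.3]);YAW=18.4
def pose(th,off,r=44):
    a=np.radians(th);return C+r*np.array([np.cos(a),np.sin(a)])+off*np.array([-np.sin(a),np.cos(a)])
E
python3 - <<'E'
from h import *
for n in ("scene","side"):
    p=np.load(n+"_w.npy").reshape(-1,3);p=p[(p[:,2]>85)&(p[:,0]>350)&(p[:,0]<800)&(p[:,1]>-100)&(p[:,1]<400)]
    g=np.round(p[:,:2]/30).astype(int)*30
    for k in np.unique(g,axis=0):
        s=p[(g==k).all(1)]
        if len(s)>4: print(n,k,len(s),s[:,2].min().round(),s[:,2].max().round())
for k in (-90,90):
    for th in (-105,-130,-160,-190,-220,-252):
        j=ik([*pose(th,18),77],[180,0,(th+k+180)%360-180]);print(k,th,None if j is None else np.round(j))
for k in (-90,0,90,180):
    j=ik([580,42,60],[180,0,YAW+k]);print(k,None if j is None else np.round(j))
print(read_t(),read_grip_width())
E
```

```text
scene [660  30] 55 132.0 157.0
scene [660  60] 127 112.0 188.0
scene [660  90] 57 124.0 188.0
scene [660 120] 21 125.0 172.0
scene [660 150] 5 138.0 175.0
scene [690  30] 49 125.0 162.0
scene [690  60] 98 86.0 284.0
scene [690  90] 585 86.0 286.0
scene [690 120] 218 88.0 283.0
scene [690 150] 253 120.0 188.0
scene [690 180] 86 121.0 186.0
scene [720  60] 16 184.0 285.0
scene [720  90] 119 86.0 285.0
scene [720 120] 67 91.0 285.0
scene [720 150] 80 121.0 190.0
scene [720 180] 41 122.0 187.0
scene [750  90] 10 185.0 186.0
scene [750 120] 26 183.0 189.0
scene [750 150] 93 122.0 188.0
scene [780 120] 12 171.0 177.0
scene [810 120] 7 169.0 176.0
side [660  30] 59 133.0 156.0
side [660  60] 149 121.0 187.0
side [690   0] 130 132.0 157.0
side [690  30] 152 126.0 162.0
side [690  60] 794 86.0 285.0
side [690  90] 308 87.0 285.0
side [690 120] 137 133.0 188.0
side [690 150] 81 142.0 188.0
side [690 180] 7 159.0 187.0
side [720  30] 209 122.0 188.0
side [720  60] 1171 85.0 285.0
side [720  90] 81 189.0 285.0
side [720 150] 5 186.0 188.0
side [750  30] 98 122.0 187.0
side [750  60] 35 140.0 188.0
side [750  90] 50 152.0 189.0
side [750 120] 82 140.0 188.0
side [750 150] 23 185.0 188.0
side [780  90] 176 139.0 170.0
side [780 120] 160 135.0 176.0
side [810  90] 40 139.0 171.0
side [810 120] 16 169.0 176.0
-90 -105 [ 15.  13. 116.   0.  51. -60.]
-90 -130 [ 16.  11. 118.   0.  50. -34.]
-90 -160 [ 18.  10. 120.  -0.  50.  -2.]
-90 -190 [ 20.   9. 121.  -0.  50.  30.]
-90 -220 [ 23.  11. 119.  -0.  50.  63.]
-90 -252 [ 24.  13. 116.  -0.  51.  96.]
90 -105 [ 15.  13. 116.  -0.  51. 120.]
90 -130 [ 16.  11. 118.  -0.  50. 146.]
90 -160 None
90 -190 None
90 -220 [  23.   11.  119.    0.   50. -117.]
90 -252 [ 24.  13. 116.   0.  51. -84.]
-90 None
0 [  2.  17. 113.  -0.  50.  73.]
90 [  2.  17. 113.  -0.  50. -17.]
180 [   2.   17.  113.    0.   50. -107.]
3.9583 88.33690326742635
```

```bash
cat > push.py <<'E'
from h import *
R=lambda th:[180,0,(th-90+180)%360-180]
grasp(10);print("w",read_grip_width())
move_ptp([*pose(-105,28),150],R(-105));movel([*pose(-105,28),77],max_speed=80)
print(read_wrist_force())
th=-105
while th>-251.6:
    movel([*pose(th,20),77],R(th),max_speed=45)
    th-=9
    if read_t()>30:break
print(th+9,read_t(),read_wrist_force())
th=-251.6
movel([*pose(th,20),77],R(th),max_speed=30);print(read_wrist_force(),read_t(),read_eef_pos())
movel([*pose(th,28),77],max_speed=60)
movel([*pose(th,28),140],max_speed=120)
move_ptp([440,160,240],[180,0,0])
E
python3 push.py; python3 look.py w3.png >/dev/null; python3 fit.py
```

```text
w 0.5420140828908127
[-0.22504749 -0.46853235 -0.09450666]
-249 14.1917 [ 0.34096434 -0.30489802 -0.56503511]
[-1.90679491 -0.04805594 -0.02047731] 14.4417 [489.9394113  247.52392414  76.91879873]
base rect [538.94293213 164.81251526] [129.89889526 238.64614868] 18.600065231323242
disc [523.5 212.5] 1 6940 -6888.0
post (506.0749816894531, 252.79373168945312) 8.07121753692627 215 73.64809690175338
plate ((569.4801635742188, 76.45390319824219), (30.034326553344727, 8.328944206237793), 19.15904998779297)
axis dir yaw 18.67396167484371 143.6061137184109
post rel [-17.42501831  40.29373169] 43.90006920933648 113.38606189141792
0 0 0
```

View pics/w3.png

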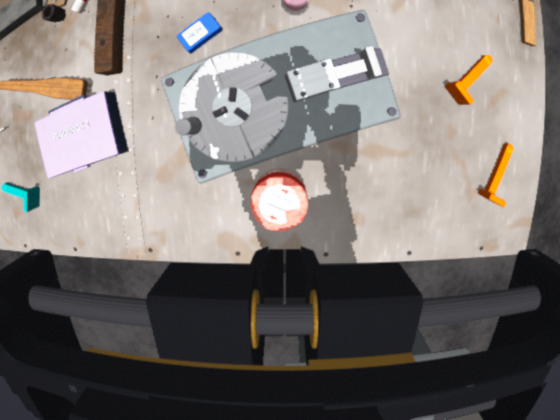

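```bash
cat > push2.py <<'E'
from h import *
R=lambda th:[180,0,(th-90+180)%360-180]
th=-251.5
move_ptp([*pose(th,28),140],R(th));movel([*pose(th,28),77],max_speed=80)
movel([*pose(th,16.3),77],max_speed=30);print(read_wrist_force());hold(.3)
movel([*pose(th,28),77],max_speed=60);movel([*pose(th,28),160],max_speed=150)
a=np.radians(18.5);ex=np.array([np.cos(a),np.sin(a)]);ey=np.array([-np.sin(a),np.cos(a)])
T=lambda y,z:[*(C+ey*y),z]
r=[180,0,18.5]
move_ptp(T(-190,160),r);movel(T(-190,55),max_speed=100)
print(read_t(),read_wrist_force())
s=movel(T(-126,55),max_speed=25,max_force=15)
p=read_eef_pos();print(s,(p[:2]-C)@ey,(p[:2]-C)@ex,read_wrist_force())
hold(.3)
movel(T(-190,55),max_speed=80);movel(T(-190,160),max_speed=150)
move_ptp([440,160,240],[180,0,0]);print(read_t())
E
python3 push2.py; python3 look.py w4.png >/dev/null; python3 fit.py
```

```text
[-0.05813474  0.04714501  0.57957135]
21.625 [0.25236162 0.6065875  0.60878715]
True -131.06543834941573 0.10107175101940682 [ 1.8307465  -1.71868949  1.35877401]
26.75
base rect [504.79384613 153.73703003] [ 62.89295959 239.30599976] 17.209556579589844
disc [523.5 212.5] 1 7055 -6990.0
post (510.5911865234375, 254.5667724609375) 8.155804634094238 223 74.12752049839804
plate ((559.1070556640625, 107.42244720458984), (30.471176147460938, 8.338889122009277), 19.012975692749023)
axis dir yaw 18.719696837720264 110.94662912651224
post rel [-12.90881348  42.06677246] 44.00285002875349 107.05940894932893
0 0 0
```

View pics/w4.png

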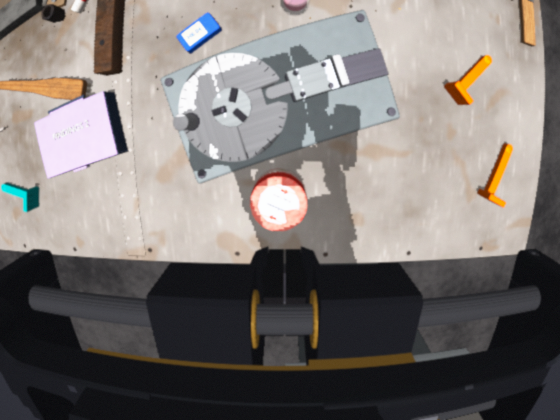

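The picture shows the bar's nose in the slot at about (275,93) and the end plate against the guide at (340,70). The plate centre is 110.9 mm from the axis, which matches home at 111. The pot, bottle and box have not moved.

```bash
python3 -c "
from bench import *
print(sign_off(),read_t())"
```

```text
the job is handed in; nothing more can be done
the job is handed in; nothing more can be done
```

The turntable is locked: the disc's slot faces the bar, the bar is home with its end plate against the guide, the pot, bottle and blue box look unmoved, and the job is handed in; sign-off gave no pass/fail verdict.

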